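# Roll the round bar into the V-block and set it against the stop

## Robot

A 6-joint arm with a two-finger parallel gripper is mounted at the origin on the work surface. World frame = base frame: x ahead of the robot, y to its left, z up, the work surface at z = 0. Lengths are in m, angles in rad, forces in N, time in s.
With the tool pointing down it reaches from about 0.35 to 0.85 m from the base axis. Payload 8.1 kg.
Tool frame: the origin (TCP) lies on the mounting face of the last link; the fingertips stand 186 mm ahead of it and the grasp point (between the pads) lies 167 mm ahead of it; z points along the fingers, y is the line along which they close (so a half turn about z gives the same grasp; the last joint's range is limited). The gripper opens to 93 mm and grips with 3 to 60 N. Pads are 15 mm wide; open, the fingers measure 128 mm over their backs; the gripper's body (75 mm by 188 mm) begins 65 mm behind the grasp point.
Start: joints at [-1.317, 0.13, 1.488, -0, 1.523, -0.085], TCP at [0.199, -0.566, 0.405] pointing down, gripper open.
Joint ranges: [-2.96, 2.96], [-0.89, 2.26], [0.02, 2.5], [-1.34, 4.48], [0, 2.73], [-2.66, 2.66]. Speed limits (rad/s): [2.39, 2.39, 2.79, 3.14, 3.14, 3.14].

## Interface

Orientations are given as a rotation vector (axis times angle).
In Python, from plant import read_state, read_camera, camera_params, close_job gives the robot as it stands. The module is installed in compiled form; this text tells all that it offers.
- The arm moves only by the tool servo_tool, never from a script. Its argument "increments" is a list of rows, each an object with "slide": the shift along the tool's x, y, z in mm, a list of three; "dr": the turn, a rotation vector about the tool's x, y, z in rad, a list of three; "jaw": the closure, from 0 (fully open) to 1 (shut). In form: [{"slide": [x, y, z], "dr": [ax, ay, az], "jaw": jaw}, ...]. A call has 1 to 20 rows; each row is the pose to reach, as a shift and turn from the pose commanded when the call began, along the tool's axes at that moment; what a row does not reach only later rows make up. A row lasts 1/10 s, in which the tool goes at most 50 mm and 8.59 degrees, less where a joint would pass 70% of its speed; a pose out of reach is approached as far as the arm can. A call with a gripper value outside its range is refused whole. The fingers move at their own pace and stop on an object; "force" is the grip in N (left out, the last holds). Time passes only in rows, so rows that repeat a pose let the fingers close. It gives the time, the measured TCP pose, the force, the opening and the grip force at its end, in the units of the state.
- read_state(): the state, without advancing time (a new reading comes with each control period).
- read_camera(name): name is "side" or "top"; returns (picture, depth): 420x560x3 uint8, red, green, blue; 420x560 float32, m along the optical axis (not along the pixel's ray), 0 where there is no reading.
- camera_params(name): a dict with "fx", "fy", "cx", "cy" (pixels), "k1" (the pictures are not rectified: a ray, as slopes to the right and down, at radius r is drawn at 1 + k1 r^2 times it, then the intrinsics apply), "rvec" (rotation vector, rad) and "tvec" (3), from world to camera coordinates, as OpenCV has them. Camera axes: x right, y down, z forward; pixel columns grow to the right and rows downward; lengths in m; the calibration is good to about 2 mm. A picture is of the moment at which its call begins. camera_params takes no time and is no camera call.
- close_job(): hands the job in; it is judged then, once.
The state is a dict: "t": time; "q": joint angles; "dq": joint speeds; "joint_torque": joint torques, N m; "tool_pos": TCP position; "orientation": TCP orientation; "force": force on the tool from outside, world axes, zero at the start; "wrist_torque": the same for the moment, N m; "opening": finger opening in m; "gripper_force": force on a finger pad.
Only numpy, scipy, OpenCV 4.12 (cv2) and the standard library are available. Lean on these libraries where they do the work, as an engineer would, in place of code of your own. Each camera call takes 0.05 s, during which the arm holds its last target. There are 200 camera calls.

## Task

The round wooden bar is to be set up for drilling. Roll it sideways across the work board, turning over as it goes, until it drops into the groove of the V-block, then push it endwise along the groove until its end is right up against the stop plate. Only push it with the fingers, never lift or carry it, and leave the bottle, the jar, the brush bucket and the turntable where they stand.

Things in the scene. Friction and masses are not known exactly. Their poses are not given: they have to be found in the camera images.
- bar: the round bar: solid beech cylinder, 48 mm diameter, 150 mm long, about 0.2 kg, ends flat and alike, lying on the board roughly parallel to the groove. Origin at the middle of its axis, x along the bar (the frame turns as it rolls: only x is of use). Axis 69 mm above the bench on the board, 54 mm when down in the groove. Pushed from the side it rolls; left alone it soon stops
- board: the raised work board, fixed: plywood 18 mm thick on two battens, top 45 mm above the bench, 260 mm along x by 280 mm along y. Origin at the centre of its underside, on the bench; its +y edge meets the V-block (1 mm gap), their tops flush. The bar starts on it with its axis 18 to 27 cm from the groove and within 0.09 rad of the groove's direction
- vblock: the steel V-block, fixed: 140 mm long (x), 80 wide (y), 45 high; in its top a central 90 degree V groove along x, 50 mm wide and 25 deep, lips 15 mm wide. A stop plate 8 mm thick, 80 wide, 70 high closes the +x end; the bar overhangs the open -x end. Origin at the centre of the block's underside (without plate), on the bench; x along the groove to the plate, y away from the board, z up
- stop (a point): the point of the stop plate's inner face that the middle of the bar's end meets: 70 mm from the V-block's origin along x, 54 mm above the bench; axes as the V-block's. The bar starts with its end about 12 to 35 mm short of this face; when home its origin is 75 mm from this point, towards -x. Sliding the bar along the groove takes some 1 to 6 N
- paint_bottle: a dark upright paint bottle with a black cap, 54 mm in diameter, 150 mm high, loose on the bench away from the board; origin at the centre of its underside. Leave it alone
- paint_jar: an upright paint jar with a white lid, 68 mm in diameter, 80 mm high, loose on the bench; origin at the centre of its underside. Leave it alone
- brush_bucket: a cream tapered pot 88 mm across at the rim and 110 mm high with paint brushes standing in it up to 250 mm high, loose on the bench; origin at the centre of its underside. Leave it alone
- banding_wheel: a sculptor's turntable (wheel 170 mm across) with a layered cast on it, 165 mm high in all, loose on the bench on the robot's left; origin at the centre of its underside. Leave it alone
Things that resemble listed ones, but are neither listed nor needed, are in the scene too. What is shaped like the vblock but blue is not meant. There is more than one size of the bar; the job needs the larger.

How it is judged:
By the outcome, as a careful person would: the job done as asked, in the order asked, and still so for the second after the job is handed in, with the robot touching nothing.
It also fails if it takes over 53 s, if anything falls off the work surface, if the arm or the gripper's body presses on something with over 40 N, if the wrist force passes 120 N, or if a joint passes its speed limit or range.

## Working session

There is one attempt and no reset: what is moved stays moved. The work goes in short steps, Python scripts to look and compute and a tool call to move; the robot and the scene stay as the last step left them, time stands still between calls to the robot, and variables do not carry over. Pictures are saved under pics/ and viewed, at most 10 in all, crops included, and the job is handed in when it is done.

Besides the shell and the picture viewer there is one more tool, called after ">>>" as name(argument=value, ...) on one line, values as JSON. servo_tool: Moves the arm, as the interface text tells. Its arguments: {"type":"object","properties":{"increments":{"type":"array"},"force":{"type":"number"}},"required":["increments"]}

```bash
mkdir -p pics; cat > h.py <<'E'
import numpy as np,cv2
from plant import *
def cam(n):
    p=camera_params(n);R=cv2.Rodrigues(np.array(p['rvec'],float))[0];return p,R,np.array(p['tvec'],float)
def slopes(p,u,v):
    x=(np.asarray(u,float)-p['cx'])/p['fx'];y=(np.asarray(v,float)-p['cy'])/p['fy'];a,b=x,y
    for _ in range(15):
        s=1+p['k1']*(a*a+b*b);a,b=x/s,y/s
    return a,b
def cloud(n,d):
    p,R,t=cam(n);v,u=np.mgrid[:420,:560];a,b=slopes(p,u,v)
    P=np.stack([a*d,b*d,d],-1);W=(P-t)@R;W[d==0]=np.nan;return W
def plane(n,u,v,z):
    p,R,t=cam(n);a,b=slopes(p,u,v);d=np.stack([a,b,np.ones_like(a)],-1)@R;c=-t@R
    return c+d*((z-c[2])/d[...,2])[...,None]
E
python3 - <<'E'
from h import *
o=[]
for n in('top','side'):
    im,d=read_camera(n);np.savez(f'{n}0.npz',im=im,d=d)
    cv2.imwrite(f'pics/{n}0.png',im[...,::-1]);p,R,t=cam(n);print(n,-t@R,R[2],(d>0).mean())
print(read_state())
E
```

```text
top [0.47748816 0.00274882 1.41466996] [ 6.48717934e-02  7.87054328e-04 -9.97893296e-01] 0.9959141156462585
side [0.09038048 0.65350327 0.92826046] [ 0.40902445 -0.56144394 -0.71936062] 0.9958545918367347
{'t': 0.1, 'q': array([-1.31740217e+00,  1.31051827e-01,  1.48917417e+00, -1.46012617e-05,
        1.52299479e+00, -8.53848549e-02]), 'dq': array([-5.42173473e-04,  2.53540820e-04, -3.47785841e-03, -8.09361872e-05,
       -2.27505767e-03, -8.02556882e-04]), 'joint_torque': array([ 1.02250193e-03, -5.61342359e+01, -4.93092620e+01,  7.70175434e-02,
        2.92624271e-02, -6.39090513e-05]), 'tool_pos': array([ 0.19937583, -0.56568395,  0.40381022]), 'orientation': array([-3.09503161e+00, -5.29339456e-01,  2.37290853e-04]), 'force': array([-0.39634246, -1.13512769,  0.06561662]), 'wrist_torque': array([-0.00330335,  0.01030687, -0.01658339]), 'gripper_force': 0.0, 'opening': 0.09279917930855129}
```

View pics/top0.png

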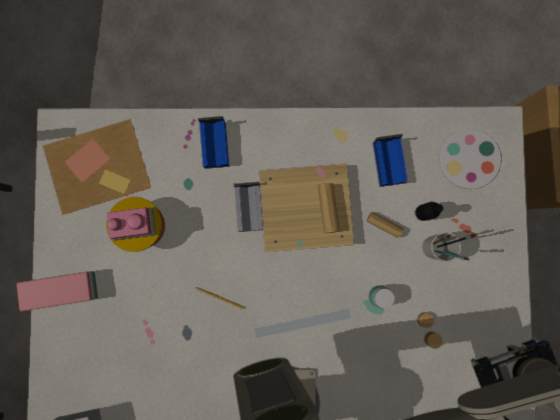

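View pics/side0.png

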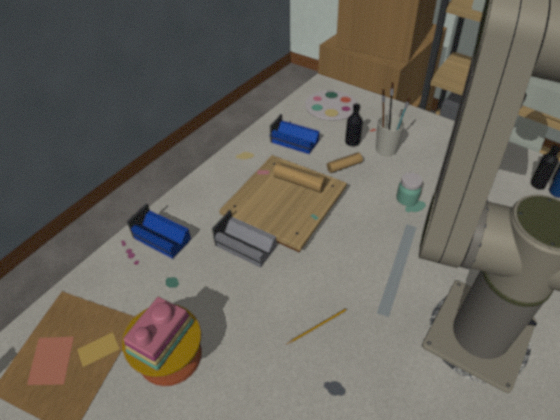

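Top view: the grey V-block is at (248,207), next to the board, with its stop plate at (247,184). The two blue ones at (214,143) and (390,161) are decoys. There are two candidate bars: the one on the board at (329,208) is larger, and the one on the bench at (386,224) is smaller. I'll measure them now and confirm with a crop.

```bash
python3 - <<'E'
from h import *
f=np.load('top0.npz');im,d=f['im'],f['d'];W=cloud('top',d)
def box(u0,u1,v0,v1,z0,z1):
    w=W[v0:v1,u0:u1];m=(w[...,2]>z0)&(w[...,2]<z1);P=w[m]
    (c,s,a)=cv2.minAreaRect((P[:,:2]*1000).astype(np.float32));return P,np.round(c,1),np.round(s,1),round(a,2)
def pca(P):
    m=P[:,:2].mean(0);w,v=np.linalg.eigh(np.cov((P[:,:2]-m).T));a=v[:,1];return m,np.arctan2(a[1]*np.sign(a[0]),abs(a[0]))
for nm,b in dict(bar=(310,352,172,245,.06,.11),small=(362,410,205,242,.012,.06),board=(255,360,155,256,.035,.055),plate=(225,268,175,195,.058,.09),vb=(225,264,175,240,.03,.055),bottle=(405,450,190,230,.05,.2),jar=(360,405,275,315,.03,.12)).items():
    P,*r=box(*b);print(nm,len(P),r,'z',np.percentile(P[:,2],[5,50,95]).round(3),pca(P))
# silhouette ray checks
c=plane('top',[329],[208],.069);print(c)
cv2.imwrite('pics/crop0.png',cv2.resize(im[140:270,220:420,::-1],(800,520),interpolation=cv2.INTER_CUBIC))
E
```

```text
bar 755 [array([ 612.6, -148.7]), array([149.6,  47.6]), 7.32] z [0.075 0.089 0.095] (array([ 0.61211761, -0.14698378]), np.float64(0.12957706473695538))
small 418 [array([ 563.6, -333.1]), array([114.2,  36.3]), 62.59] z [0.021 0.033 0.039] (array([ 0.56210224, -0.33176299]), np.float64(1.0752006737772637))
board 6737 [array([617.8, -68.4]), array([260.4, 304.6]), 4.26] z [0.04  0.045 0.049] (array([ 0.61740647, -0.0663593 ]), np.float64(-1.4774279483421462))
plate 77 [array([690.7, 106.7]), array([ 9.9, 78.3]), 4.41] z [0.061 0.069 0.073] (array([0.68998674, 0.10690917]), np.float64(-1.4995378645735076))
vb 1023 [array([629.7,  99.1]), array([ 92.1, 184.5]), 89.79] z [0.032 0.043 0.048] (array([0.62383431, 0.09387087]), np.float64(-0.11385334233415259))
bottle 346 [array([ 601.9, -456.6]), array([52.6, 47.1]), 16.4] z [0.058 0.103 0.152] (array([ 0.60026185, -0.45207999]), np.float64(0.3222184982669346))
jar 419 [array([ 337.8, -310.7]), array([61.2, 62.1]), 17.99] z [0.042 0.078 0.084] (array([ 0.33905081, -0.30789025]), np.float64(1.3625567127768887))
[[ 0.6123619  -0.15215902  0.069     ]]
```

View pics/crop0.png

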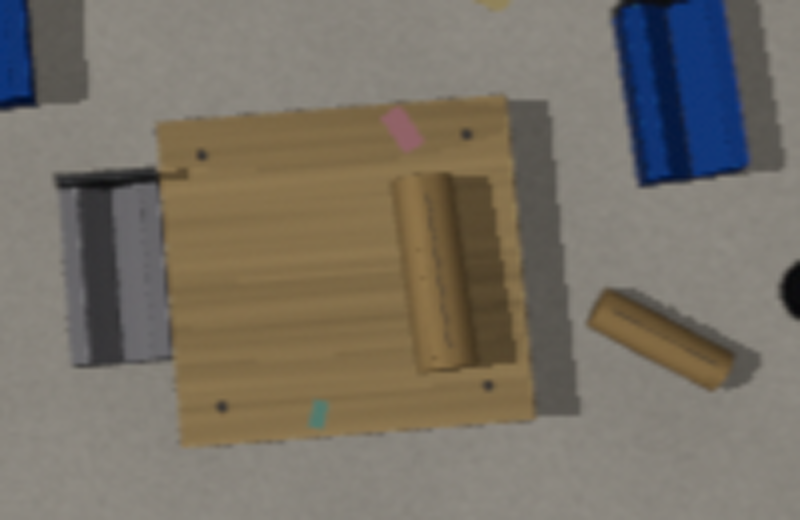

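The crop shows the large bar on the board: it measures 150×48 mm and its height matches. The bench bar is 114×36 mm. The bar is 249 mm from the groove, 18 mm short of the plate and turned 0.05 rad from the groove. All of this fits the description. I'll go above the bar's far side by a path clear of the bucket, with the fingers open along the bar.

>>> servo_tool(increments=[{"slide": [183, -217, 0], "dr": [0, 0, -0.6], "jaw": 0}, {"slide": [183, -217, 0], "dr": [0, 0, -0.6], "jaw": 0}, {"slide": [183, -217, 0], "dr": [0, 0, -0.6], "jaw": 0}, {"slide": [183, -217, 0], "dr": [0, 0, -0.6], "jaw": 0}, {"slide": [183, -217, 0], "dr": [0, 0, -0.6], "jaw": 0}, {"slide": [183, -217, 0], "dr": [0, 0, -0.6], "jaw": 0}, {"slide": [183, -217, 0], "dr": [0, 0, -0.6], "jaw": 0}, {"slide": [518, -209, 90], "dr": [0, 0, -1.36], "jaw": 0}, {"slide": [518, -209, 90], "dr": [0, 0, -1.36], "jaw": 0}, {"slide": [518, -209, 90], "dr": [0, 0, -1.36], "jaw": 0}, {"slide": [518, -209, 90], "dr": [0, 0, -1.36], "jaw": 0}, {"slide": [518, -209, 90], "dr": [0, 0, -1.36], "jaw": 0}, {"slide": [518, -209, 90], "dr": [0, 0, -1.36], "jaw": 0}, {"slide": [518, -209, 90], "dr": [0, 0, -1.36], "jaw": 0}, {"slide": [518, -209, 90], "dr": [0, 0, -1.36], "jaw": 0}, {"slide": [518, -209, 90], "dr": [0, 0, -1.36], "jaw": 0}, {"slide": [518, -209, 90], "dr": [0, 0, -1.36], "jaw": 0}, {"slide": [518, -209, 90], "dr": [0, 0, -1.36], "jaw": 0}, {"slide": [518, -209, 90], "dr": [0, 0, -1.36], "jaw": 0}, {"slide": [518, -209, 90], "dr": [0, 0, -1.36], "jaw": 0}])

```text
t: 2.1
tool_pos: [0.6181, -0.1972, 0.316]
orientation: [2.075, 2.357, 0.001]
force: [-0.3, 0.9, -1.0]
opening: 0.0926
gripper_force: 0.0
```

```bash
python3 - <<'E'
from h import *
im,d=read_camera('side');W=cloud('side',d)
cv2.imwrite('pics/side1.png',cv2.resize(im[100:300,180:420,::-1],(720,600)))
m=(W[...,2]>.06)&(W[...,2]<.1)&(abs(W[...,0]-.61)<.12)&(abs(W[...,1]+.15)<.06)
P=W[m];c,s,a=cv2.minAreaRect((P[:,:2]*1000).astype(np.float32));print(len(P),c,s,a,P[:,2].max())
print(read_state()['tool_pos'])
E
```

```text
817 (611.0680541992188, -147.28335571289062) (151.55477905273438, 47.4556884765625) 6.768552780151367 0.09644827467053112
[ 0.61815934 -0.19703991  0.31573212]
```

View pics/side1.png

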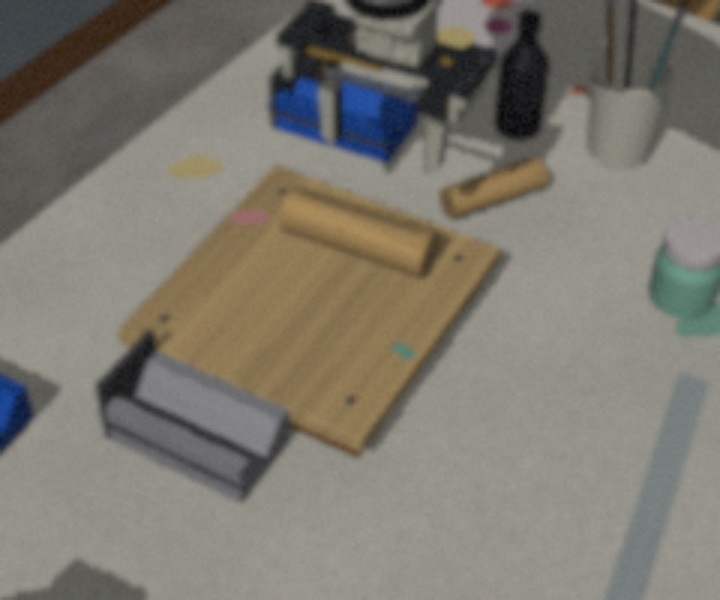

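Both views agree: the bar is at (612,−148) and its top is at 0.095. I'll lower the fingers behind it and start rolling, squaring it to the groove on the way.

>>> servo_tool(increments=[{"slide": [0, 0, 40], "dr": [0, 0, 0], "jaw": 0}, {"slide": [0, 0, 72], "dr": [0, 0, 0], "jaw": 0}, {"slide": [0, 0, 72], "dr": [0, 0, 0], "jaw": 0}, {"slide": [5, 0, 72], "dr": [0, 0, 0], "jaw": 0}, {"slide": [10, 0, 72], "dr": [0, 0, 0], "jaw": 0}, {"slide": [15, 0, 72], "dr": [0, 0, 0], "jaw": 0}, {"slide": [20, 0, 72], "dr": [0, 0, 0], "jaw": 0}, {"slide": [25, 0, 72], "dr": [0, 0, 0], "jaw": 0}, {"slide": [32, 0, 72], "dr": [0, 0, 0], "jaw": 0}, {"slide": [40, 0, 72], "dr": [0, 0, 0.004], "jaw": 0}, {"slide": [48, 0, 72], "dr": [0, 0, 0.009], "jaw": 0}, {"slide": [56, 0, 72], "dr": [0, 0, 0.014], "jaw": 0}, {"slide": [64, 0, 72], "dr": [0, 0, 0.019], "jaw": 0}, {"slide": [72, 1, 72], "dr": [0, 0, 0.024], "jaw": 0}, {"slide": [80, 1, 72], "dr": [0, 0, 0.029], "jaw": 0}, {"slide": [88, 1, 72], "dr": [0, 0, 0.034], "jaw": 0}, {"slide": [96, 2, 72], "dr": [0, 0, 0.039], "jaw": 0}, {"slide": [104, 2, 72], "dr": [0, 0, 0.044], "jaw": 0}, {"slide": [112, 2, 72], "dr": [0, 0, 0.049], "jaw": 0}, {"slide": [120, 3, 72], "dr": [0, 0, 0.053], "jaw": 0}])

```text
t: 4.15
tool_pos: [0.6061, -0.0766, 0.2427]
orientation: [-2.137, -2.303, 0.0]
force: [0.3, 0.3, 0.5]
opening: 0.0932
gripper_force: 0.0
```

```bash
python3 - <<'E'
from h import *
im,d=read_camera('side');W=cloud('side',d)
cv2.imwrite('pics/side2.png',cv2.resize(im[100:300,180:420,::-1],(720,600)))
s=read_state();print(s['tool_pos'],s['orientation'],s['force'])
for z0,z1 in((.06,.097),):
    m=(W[...,2]>z0)&(W[...,2]<z1)&(abs(W[...,0]-.61)<.12)&(W[...,1]>s['tool_pos'][1]+.012)&(W[...,1]<.06)
    P=W[m];print(len(P),cv2.minAreaRect((P[:,:2]*1000).astype(np.float32)))
E
```

```text
[ 0.60610466 -0.07546811  0.24268282] [-2.13620183e+00 -2.30279076e+00 -5.86885340e-04] [ 0.18927967  0.21414379 -0.39645601]
922 ((597.5510864257812, -36.84784698486328), (153.7129364013672, 54.742008209228516), 0.7419956922531128)
```

View pics/side2.png

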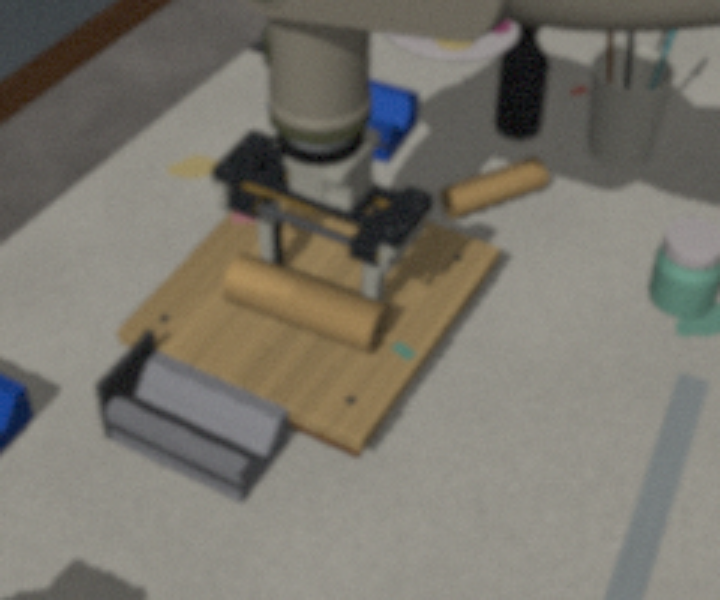

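The side view shows the bar ahead of both fingers, square to the groove and about 25 mm short of the plate. I'll roll it on until it drops.

>>> servo_tool(increments=[{"slide": [8, 0, 0], "dr": [0, 0, 0], "jaw": 0}, {"slide": [16, 0, 0], "dr": [0, 0, 0], "jaw": 0}, {"slide": [24, 0, 0], "dr": [0, 0, 0], "jaw": 0}, {"slide": [32, 0, 0], "dr": [0, 0, 0], "jaw": 0}, {"slide": [40, 0, 0], "dr": [0, 0, 0], "jaw": 0}, {"slide": [48, 0, 0], "dr": [0, 0, 0], "jaw": 0}, {"slide": [56, 0, 0], "dr": [0, 0, 0], "jaw": 0}, {"slide": [64, 0, 0], "dr": [0, 0, 0], "jaw": 0}, {"slide": [72, 0, 0], "dr": [0, 0, 0], "jaw": 0}, {"slide": [80, 0, 0], "dr": [0, 0, 0], "jaw": 0}, {"slide": [87, 0, 0], "dr": [0, 0, 0], "jaw": 0}, {"slide": [94, 0, 0], "dr": [0, 0, 0], "jaw": 0}, {"slide": [100, 0, 0], "dr": [0, 0, 0], "jaw": 0}, {"slide": [106, 0, 0], "dr": [0, 0, 0], "jaw": 0}, {"slide": [112, 0, 0], "dr": [0, 0, 0], "jaw": 0}, {"slide": [118, 0, 0], "dr": [0, 0, 0], "jaw": 0}, {"slide": [124, 0, 0], "dr": [0, 0, 0], "jaw": 0}, {"slide": [130, 0, 0], "dr": [0, 0, 0], "jaw": 0}, {"slide": [135, 0, 0], "dr": [0, 0, 0], "jaw": 0}, {"slide": [135, 0, 0], "dr": [0, 0, 0], "jaw": 0}])

```text
t: 6.2
tool_pos: [0.596, 0.0581, 0.2427]
orientation: [-2.136, -2.304, -0.0]
force: [0.1, 0.5, -0.2]
opening: 0.0932
gripper_force: 0.0
```

```bash
python3 - <<'E'
from h import *
im,d=read_camera('side');W=cloud('side',d)
cv2.imwrite('pics/side3.png',cv2.resize(im[100:300,180:420,::-1],(720,600)))
s=read_state();print(s['tool_pos'],s['orientation'],s['force'])
m=(W[...,2]>.055)&(W[...,2]<.097)&(abs(W[...,0]-.61)<.12)&(W[...,1]>s['tool_pos'][1]+.012)&(W[...,1]<.16)
P=W[m];print(len(P),cv2.minAreaRect((P[:,:2]*1000).astype(np.float32)),np.percentile(P[:,2],[50,90,98]))
E
```

```text
[0.59603915 0.0577554  0.24274774] [ 2.13584062e+00  2.30381301e+00 -1.09424419e-04] [-1.16683588  0.57528202  0.88980044]
1116 ((599.3603515625, 100.6256103515625), (187.92950439453125, 75.05631256103516), 4.942385673522949) [0.07167339 0.07774119 0.08061324]
```

View pics/side3.png

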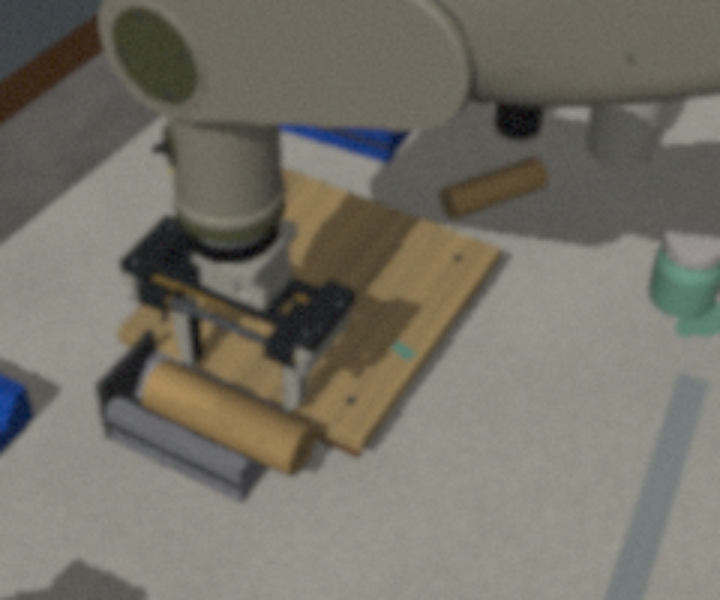

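The bar is down in the groove: its top is at 0.078, as expected, and its end is short of the plate. I'll lift clear, close the fingers and move beyond the bar's open end.

>>> servo_tool(increments=[{"slide": [-8, 0, 0], "dr": [0, 0, 0], "jaw": 0}, {"slide": [-8, 0, -40], "dr": [0, 0, 0], "jaw": 0}, {"slide": [-8, 0, -70], "dr": [0, 0, 0], "jaw": 1}, {"slide": [-8, 0, -70], "dr": [0, 0, 0], "jaw": 1}, {"slide": [42, -119, -70], "dr": [0, 0, 0], "jaw": 1}, {"slide": [42, -119, -70], "dr": [0, 0, 0], "jaw": 1}, {"slide": [42, -119, -70], "dr": [0, 0, 0], "jaw": 1}, {"slide": [42, -119, -70], "dr": [0, 0, 0], "jaw": 1}, {"slide": [42, -119, -70], "dr": [0, 0, 0], "jaw": 1}, {"slide": [42, -119, -70], "dr": [0, 0, 0], "jaw": 1}, {"slide": [42, -119, -70], "dr": [0, 0, 0], "jaw": 1}, {"slide": [42, -119, -70], "dr": [0, 0, 0], "jaw": 1}])

```text
t: 7.45
tool_pos: [0.4749, 0.09, 0.3127]
orientation: [-2.137, -2.302, 0.0]
force: [0.1, -0.6, -0.4]
opening: 0.0171
gripper_force: 0.0
```

```bash
cat > bar.py <<'E'
from h import *
import sys
e=np.array([.9972,.075]);n=np.array([-.075,.9972]);O=np.array([.6169,.10115])
s=read_state();print(s['t'],s['tool_pos'],s['orientation'],s['force'],s['opening'])
D=s['tool_pos'][:2]-O;print('tcp block',D@e*1e3,D@n*1e3)
for nm in('side','top'):
    im,d=read_camera(nm);W=cloud(nm,d)
    hsv=cv2.cvtColor(im,cv2.COLOR_RGB2HSV);q=W[...,:2]-O;x=q@e;y=q@n
    m=(W[...,2]>.05)&(W[...,2]<.09)&(abs(y)<.035)&(hsv[...,1]>80)&(abs(x)<.2)
    print(nm,m.sum(),np.percentile(x[m],[0,1,99,100])*1e3,np.percentile(y[m],[1,50,99])*1e3,np.percentile(W[m][:,2],[50,95]))
    if len(sys.argv)>1:
        r,c=np.argwhere(m).mean(0).astype(int);r=max(r-60,0);c=max(c-80,0)
        cv2.imwrite(f'pics/{nm}{sys.argv[1]}.png',cv2.resize(im[r:r+120,c:c+160,::-1],(800,600)))
E
python3 bar.py 4
```

```text
7.45 [0.47492794 0.08998945 0.31271098] [-2.13741127e+00 -2.30240434e+00  8.48408437e-05] [ 0.12228629 -0.55530994 -0.43939222] 0.01714854933783953
tcp block -142.4115782195361 -0.48139430232708263
side 990 [-110.96968353 -110.42446786   36.83792383   77.60088673] [-18.11944234  10.26649722  23.39930749] [0.07218109 0.07828419]
top 351 [-71.83527867 -70.54152407  39.73341906  39.98144797] [-23.67675187  -2.20727949  20.3819446 ] [0.07384993 0.07954528]
```

View pics/side4.png

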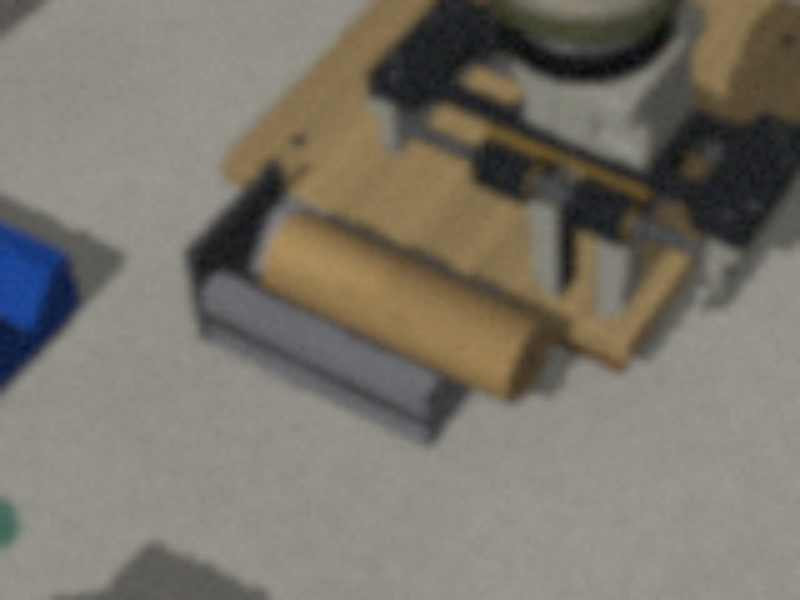

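The bar lies in the groove spanning about −111 to +39 mm, so it is about 31 mm short. The fingers are over the groove line with about 14 mm clear. I'll lower them and push slowly, stopping before the expected contact.

>>> servo_tool(increments=[{"slide": [0, -5, 30], "dr": [0, 0, 0], "jaw": 1}, {"slide": [0, -5, 60], "dr": [0, 0, 0], "jaw": 1}, {"slide": [0, -5, 85], "dr": [0, 0, 0], "jaw": 1}, {"slide": [0, -5, 85], "dr": [0, 0, 0], "jaw": 1}, {"slide": [0, 0, 85], "dr": [0, 0, 0], "jaw": 1}, {"slide": [0, 4, 85], "dr": [0, 0, 0], "jaw": 1}, {"slide": [0, 8, 85], "dr": [0, 0, 0], "jaw": 1}, {"slide": [0, 11, 85], "dr": [0, 0, 0], "jaw": 1}, {"slide": [0, 14, 85], "dr": [0, 0, 0], "jaw": 1}, {"slide": [0, 16, 85], "dr": [0, 0, 0], "jaw": 1}, {"slide": [0, 18, 85], "dr": [0, 0, 0], "jaw": 1}, {"slide": [0, 20, 85], "dr": [0, 0, 0], "jaw": 1}, {"slide": [0, 22, 85], "dr": [0, 0, 0], "jaw": 1}, {"slide": [0, 24, 85], "dr": [0, 0, 0], "jaw": 1}, {"slide": [0, 26, 85], "dr": [0, 0, 0], "jaw": 1}, {"slide": [0, 28, 85], "dr": [0, 0, 0], "jaw": 1}, {"slide": [0, 30, 85], "dr": [0, 0, 0], "jaw": 1}, {"slide": [0, 32, 85], "dr": [0, 0, 0], "jaw": 1}])

```text
t: 9.35
tool_pos: [0.5063, 0.0928, 0.2277]
orientation: [-2.137, -2.303, 0.0]
force: [-1.5, 1.0, 0.4]
opening: 0.0005
gripper_force: 0.4
```

```bash
python3 bar.py 5
```

```text
9.35 [0.50631698 0.09278056 0.22768872] [-2.13656757e+00 -2.30314799e+00  3.98036431e-05] [-1.49460193  0.98156405  0.37848795] 0.00046324802869197125
tcp block -110.90109973009749 -0.05227489054457283
side 839 [-96.26960981 -94.74136884  67.66808239  77.42700981] [-16.1908479   12.15764931  23.22408058] [0.07136256 0.0779863 ]
top 289 [-6.29742981 -5.03361344 55.26653475 56.17365182] [-23.6941375   -2.49049119  20.34448774] [0.07385093 0.07954028]
```

View pics/side5.png

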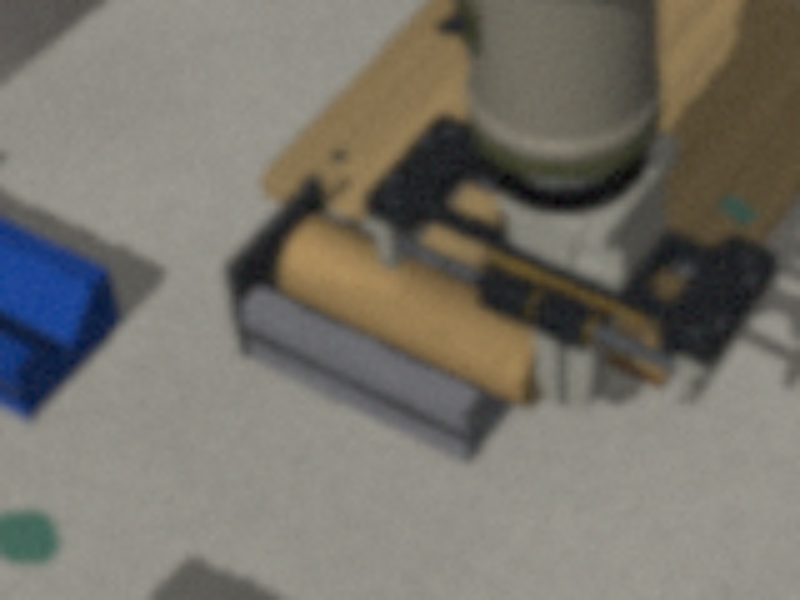

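The bar is sliding along the groove. Its leading end is at about +56, so about 14 mm remains. I'll continue slowly.

>>> servo_tool(increments=[{"slide": [0, 2, 0], "dr": [0, 0, 0], "jaw": 1}, {"slide": [0, 4, 0], "dr": [0, 0, 0], "jaw": 1}, {"slide": [0, 6, 0], "dr": [0, 0, 0], "jaw": 1}, {"slide": [0, 8, 0], "dr": [0, 0, 0], "jaw": 1}, {"slide": [0, 9, 0], "dr": [0, 0, 0], "jaw": 1}, {"slide": [0, 10, 0], "dr": [0, 0, 0], "jaw": 1}, {"slide": [0, 11, 0], "dr": [0, 0, 0], "jaw": 1}, {"slide": [0, 12, 0], "dr": [0, 0, 0], "jaw": 1}])

```text
t: 10.25
tool_pos: [0.5182, 0.0937, 0.2277]
orientation: [-2.137, -2.303, 0.0]
force: [-1.2, 0.4, 0.6]
opening: 0.0006
gripper_force: 0.6
```

>>> servo_tool(increments=[{"slide": [0, 0.5, 0], "dr": [0, 0, 0], "jaw": 1}, {"slide": [0, 1, 0], "dr": [0, 0, 0], "jaw": 1}])

```text
t: 10.45
tool_pos: [0.5192, 0.0938, 0.2277]
orientation: [2.137, 2.303, 0.0]
force: [-1.4, 0.4, 1.0]
opening: 0.0008
gripper_force: 0.6
```

>>> servo_tool(increments=[{"slide": [0, 0.5, 0], "dr": [0, 0, 0], "jaw": 1}, {"slide": [0, 1, 0], "dr": [0, 0, 0], "jaw": 1}])

```text
t: 10.65
tool_pos: [0.5201, 0.0938, 0.2277]
orientation: [-2.137, -2.303, 0.0]
force: [-1.2, 0.3, 0.6]
opening: 0.0008
gripper_force: 0.5
```

>>> servo_tool(increments=[{"slide": [0, 0.5, 0], "dr": [0, 0, 0], "jaw": 1}, {"slide": [0, 1, 0], "dr": [0, 0, 0], "jaw": 1}])

```text
t: 10.85
tool_pos: [0.5208, 0.0939, 0.2277]
orientation: [-2.136, -2.302, 0.002]
force: [-7.2, -1.7, 5.8]
opening: 0.0005
gripper_force: 3.8
```

>>> servo_tool(increments=[{"slide": [0, 0.5, 0], "dr": [0, 0, 0], "jaw": 1}, {"slide": [0, 1, 0], "dr": [0, 0, 0], "jaw": 1}])

```text
t: 11.05
tool_pos: [0.5212, 0.0939, 0.2275]
orientation: [-2.135, -2.301, 0.004]
force: [-12.9, -0.6, 8.9]
opening: 0.0002
gripper_force: 6.3
```

The force rose from 1.3 N to 13 N, so the bar is against the plate. I'll back away along the groove and lift clear.

>>> servo_tool(increments=[{"slide": [0, -1, 0], "dr": [0, 0, 0], "jaw": 1}, {"slide": [0, -3, 0], "dr": [0, 0, 0], "jaw": 1}, {"slide": [0, -10, 0], "dr": [0, 0, 0], "jaw": 1}, {"slide": [0, -40, 0], "dr": [0, 0, 0], "jaw": 1}, {"slide": [0, -50, -40], "dr": [0, 0, 0], "jaw": 1}, {"slide": [0, -60, -80], "dr": [0, 0, 0], "jaw": 1}, {"slide": [0, -60, -110], "dr": [0, 0, 0], "jaw": 1}, {"slide": [0, -90, -140], "dr": [0, 0, 0], "jaw": 1}, {"slide": [0, -90, -140], "dr": [0, 0, 0], "jaw": 1}, {"slide": [0, -90, -140], "dr": [0, 0, 0], "jaw": 1}])

```text
t: 12.05
tool_pos: [0.4322, 0.0872, 0.3687]
orientation: [2.135, 2.302, 0.004]
force: [0.5, 0.0, 0.1]
opening: 0.0003
gripper_force: 0.0
```

```bash
python3 bar.py 6
```

```text
12.05 [0.43224311 0.08724345 0.36871246] [2.13494068 2.30156392 0.00394767] [0.47234068 0.01360772 0.05470935] 0.00034007772733452924
tcp block -185.18283951272136 -0.01834999757465245
side 975 [-82.01285087 -81.28545581  68.52939632  77.23746375] [-19.63679528   9.72959016  23.08830556] [0.07188211 0.07817887]
top 695 [-79.32555062 -77.31623864  67.57025527  69.81293559] [-23.73642695  -2.39163446  20.62320231] [0.07385325 0.08017935]
```

View pics/side6.png

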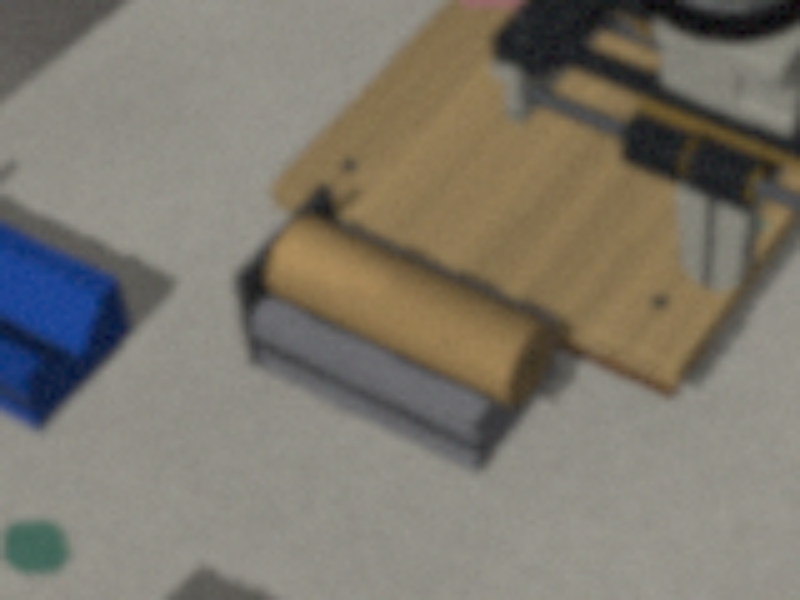

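The bar lies flat in the groove, from −80 to +70 mm, with its end against the plate. The robot is clear, so I'm handing the job in.

```bash
python3 -c "from plant import *;print(close_job())"
```

```text
the job is handed in; nothing more can be done
None
```

The larger bar was rolled into the grey V-block's groove and pushed endwise until the force jumped at the stop plate; the last pictures show it seated there, and I handed the job in at about 12 s with the arm clear and the bottle, jar, bucket and turntable never approached.

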